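Open the transit box whose lock turns an unknown way, and dispense the carton

TASK

Unlock the white transit box by its T-handle: nobody knows which way this lock turns, so try gently and go on the way that gives, without wrenching the box round. Lift the lid off by the handle and lay it flat, handle up, on a clear patch of the table; then take the carton out of the box and lay it flat, the same way up as it was, in the green basket beside the carton already there. Leave everything else, box and basket included, where it stands.

Things in the scene. Friction and masses are not known exactly. Their poses are not given: they have to be found in the camera images.
- handle_grip (a point): Centre of the T-handle's black bar (100 long, 18 wide, 20 high) over the middle of the lid, 74 mm above the lid's underside (139 mm above the table while shut), 22 mm clear height between bar and the round housing below. y axis along the bar, z up and on the turning axis. Locked, the bar lies along the lid's y. Turning the free way needs about 0.12 N m; it stays where left.
- lock_housing (a point): Centre of the top of the round grey lock housing on the lid, 80 diameter, 28 high. The handle turns about a quarter turn (hard stop at 1.6 rad) in ONE direction only, clockwise or anticlockwise, new each time and not visible; the other way it stops dead after 0.05 to 0.15 rad. From 1.05 rad on the lock bar is clear of the box. More than 1 N m against a stop begins to twist the whole box round.
- lid_center (a point): Centre of the loose metal lid plate, 160 (x) x 150 (y) x 14 thick, z up, 0.54 kg with lock and handle. Shut, it lies in the box's mouth with 2 mm play, underside 65 mm above the table. Below it the handle turns a steel lock bar (138 along the handle's y, 50 wide, 12 mm from plate underside to bar underside) that hooks under the box's ledges; off the box, lid rests on this bar.
- case: White transit box, 180 (x) x 168 (y) x 83 high, open at the top under the lid, about 3.2 kg, loose on the table; origin at the centre of its underside, z up. Floor 6 mm thick; mouth 164 (x) x 124 (y, between the ledges that carry the lid, 61 to 65 mm high; 154 below them). The shut lid has the box's yaw.
- case_corner (a point): Upper corner of the box at its -x, -y side (-90, -84, 83 mm in the box's frame); shows whether the box was shifted or twisted.
- carton_mid (a point): Centre of the medicine carton to be dispensed, 50 (x) x 100 (y) x 44 high, 66 g, lying on the floor of the box (hidden until the lid is off), long side roughly along the box's x; centre 28 mm above the table.
- basket: Green slotted basket, loose, 0.3 kg, 196 (x) x 266 (y) x 89 high over the rim; origin centre of underside. Usable inside 128 (x) x 198 (y), upright walls, floor 2 mm thick. The flat carton lies in its +y half; the -y half is free for the new carton.
- flat_carton_mid (a point): Centre of the carton already in the basket, 60 (x) x 100 (y) x 25 high, lying flat, long side along the basket's x, about 60 mm to the basket's +y from its middle.
- bottle_mid (a point): Centre of a standing amber pill bottle, 43 diameter, 76 high; bystander.
- tape_mid (a point): Centre of a roll of tape lying flat, 83 diameter, 19 high; bystander.
- stamp_mid (a point): Centre of a rubber stamp standing on its mount, 26 (x) x 50 (y) x 72 high; bystander.
- knife_mid (a point): Centre of a closed cutter lying flat, 18 (x) x 144 (y) x 14 high; bystander.
- stapler_mid (a point): Centre of a desk stapler, 32 (x) x 133 (y) x 52 high; bystander.
- tall_carton_mid (a point): Centre of a carton standing on edge, 30 (x) x 95 (y) x 75 high; bystander.
Mind the look-alikes: they are no part of the job. Leave any orange look-alike of the part that bears handle_grip alone.

How it is judged:
On the way, in this order (a step that is already met when the one before it is completed fails the run):
1. the lid is unlocked and lifted clear of the box (z of lid_center in the frame of case above 0.11 m), for 0.1 s.
2. the carton is lifted out of the box (z of carton_mid in the frame of case above 0.11 m), for 0.1 s.
At the end, for the whole second after the job is handed in: Lid flat on the table, handle up (centre under 28 mm high, tilt under 0.1 rad); carton flat on the basket floor between its walls, same way up (centre 15 to 34 mm above the underside, tilt under 0.12 rad); box corner within 30 mm, basket 50 mm and bystanders 40 mm of their starts (height (world z) of lid_center below 0.028 m and angle between lid_center's own z axis and vertical below 0.1 rad and z of carton_mid in the frame of basket between 0.015 and 0.034 m and angle between carton_mid's own z axis and vertical below 0.12 rad and x of carton_mid in the frame of basket between -0.066 and 0.066 m and y of carton_mid in the frame of basket between -0.1 and 0.1 m); the robot touches nothing.
It fails at once if the transit box is shifted, twisted or lifted by more than 30 mm at its corner (distance of case_corner from where it was at the start of the episode above 0.03 m).
It fails at once if the basket is shifted by more than 50 mm (distance of basket from where it was at the start of the episode above 0.05 m).
It fails at once if a bystander is shifted by more than 40 mm (distance of any of flat_carton_mid, bottle_mid, tape_mid, stamp_mid, knife_mid, stapler_mid, tall_carton_mid from where it was at the start of the episode above 0.04 m).
It also fails if it takes over 72 s, if anything falls off the work surface, if the arm or the gripper's body presses on something with over 40 N, if the wrist force passes 120 N, or if a joint passes its speed limit or range.

ROBOT

A 6-joint arm with a two-finger parallel gripper is mounted at the origin on a cart in front of the work surface, level with it; the furniture and walls round the work are solid. World frame = base frame: x ahead of the robot, y to its left, z up, the work surface at z = 0. Lengths are in m, angles in rad, forces in N, time in s.
With the tool pointing down it reaches from about 0.35 to 0.775 m from the base axis. Payload 5.5 kg.
Tool frame: the origin (TCP) lies at the very end of the fingers, on their centre line; the grasp point (between the pads) lies behind it (env.hold_point_z is the z of the grasp point in the tool frame, in m); z points along the fingers, y is the line along which they close (so a half turn about z gives the same grasp; the last joint's range is limited). The gripper opens to 85 mm and grips with 20 to 120 N. Pads are 22 mm wide; open, the fingers measure 114 mm over their backs; the gripper's body (76 mm by 85 mm) begins 54 mm behind the grasp point. The pads swing forward as they close: fully open they stand 13 mm farther back than shut.
Start: joints at [1.045, 0.313, 0.046, 1.304, 0, 1.431], TCP at [0.216, 0.533, 0.231] pointing down, gripper open.
Joint ranges: [-2.76, 2.76], [-0.86, 1.69], [-1.03, 1.26], [-2.2, 2.34], [-1.47, 1.5], [-3.14, 3.14]. Speed limits (rad/s): [2.57, 2.57, 3.14, 3.14, 3.14, 3.14].

INTERFACE

Orientations are given as a unit quaternion [w, x, y, z].
In Python, from workcell import env gives the robot as it stands.
- The arm moves only by the tool arm_command, never from a script. Its argument "rows" is a list of rows, each an object with "delta_pos": the shift along the tool's x, y, z scaled (see below), a list of three; "rot": the turn, a rotation vector about the tool's x, y, z scaled (see below), a list of three; "fingers": the closure, from 0 (fully open) to 1 (shut). A call has 1 to 20 rows; each row shifts and turns the commanded pose from where the row before left it, along the tool's axes as they then stand; what a row does not reach is not made up. The controller multiplies each number of a shift by 0.02 m and each number of a turn by 360 degrees. A row lasts 1/10 s, in which the tool goes at most 50 mm and 8.59 degrees, less where a joint would pass 70% of its speed; a pose out of reach is approached as far as the arm can. A call with a number of a shift or a turn outside -1 to 1 is refused whole. A call with a gripper value outside its range is refused whole. The fingers move at their own pace and stop on an object; "squeeze" is the grip in N (left out, the last holds). Time passes only in rows, so rows that do not move let the fingers close. It gives the time, the measured TCP pose, the force and the opening at its end, in the units of the state.
- env.get_state(): the state, without advancing time (a new reading comes with each control period).
- env.read_camera(name): name is "side" or "top"; returns (picture, depth): 480x640x3 uint8, blue, green, red; 480x640 float32, m along the optical axis (not along the pixel's ray), 0 where there is no reading.
- env.get_calibration(name): a dict with "mtx" (3x3 intrinsics, pixels), "R" (3x3) and "t" (3): a world point X has camera coordinates R X + t. Camera axes: x right, y down, z forward; pixel columns grow to the right and rows downward; lengths in m; the calibration is good to about 2 mm. A picture is of the moment at which its call begins. get_calibration takes no time and is no camera call.
- env.hand_in(): hands the job in, once; it reports no verdict.
The state is a dict: "clock": time; "joint_pos": joint angles; "qvel": joint speeds; "tau": joint torques, N m; "tcp_pos": TCP position; "orientation": TCP orientation; "wrist_force": force on the tool from outside, world axes, zero at the start; "ft_torque": the same for the moment, N m; "finger_gap": finger opening in m.
Only numpy, scipy, OpenCV 4.12 (cv2) and the standard library are available. Lean on these libraries where they do the work, as an engineer would, in place of code of your own. Each camera call takes 0.05 s, during which the arm holds its last target. There are 200 camera calls.

## Working session

There is one attempt and no reset: what is moved stays moved. The work goes in short steps, Python scripts to look and compute and a tool call to move; the robot and the scene stay as the last step left them, time stands still between calls to the robot, and variables do not carry over. Pictures are saved under pics/ and viewed, on a budget of 10 in all, crops included, one or two more only if the job needs it, and the job is handed in when it is done.

Besides the shell and the picture viewer there is one more tool, called as name(argument=value, ...) on one line, values as JSON. arm_command: Moves the arm, as the interface text tells. Shifts and turns lie within -1 to 1; 1 stands for 0.02 m of shift or 360 degrees of turn. Its arguments: {"type":"object","properties":{"rows":{"type":"array","items":{"type":"object","properties":{"delta_pos":{"type":"array","items":{"type":"number","minimum":-1,"maximum":1}},"rot":{"type":"array","items":{"type":"number","minimum":-1,"maximum":1}},"fingers":{"type":"number"}}}},"squeeze":{"type":"number"}},"required":["rows"]}

```bash
mkdir -p pics; ls
python3 - <<'E'
from workcell import env
import cv2,numpy as np
s=env.get_state();print(s);print(env.hold_point_z)
for n in("top","side"):
    p,d=env.read_camera(n);cv2.imwrite(f"pics/{n}0.png",p);np.save(f"pics/{n}0.npy",d)
    c=env.get_calibration(n);print(n,c)
E
```

```text
pics
{'clock': 0.0, 'joint_pos': array([ 1.04540288e+00,  3.14008091e-01,  4.49719338e-02,  1.30356404e+00,
       -2.33380734e-05,  1.43118423e+00]), 'qvel': array([-0.0018499 ,  0.0010188 , -0.00018056, -0.00044249,  0.00133465,
        0.00043472]), 'tau': array([-9.10788840e-04, -4.80628467e+01,  2.98533136e+01,  1.92803540e-02,
       -1.92698412e-04, -8.18540968e-06]), 'tcp_pos': array([0.21613161, 0.53229467, 0.23040159]), 'orientation': array([-2.83370396e-04,  1.91696667e-01,  9.81453807e-01, -8.56343229e-04]), 'wrist_force': array([ 0.21421047, -0.72238515, -0.56433252]), 'ft_torque': array([-0.01889926,  0.00183113,  0.01566596]), 'finger_gap': 0.08541338804572507}
-0.0187
top {'mtx': array([[470.82106124,   0.        , 315.09545209],
       [  0.        , 470.82106124, 239.23918874],
       [  0.        ,   0.        ,   1.        ]]), 'R': array([[ 0.00691939, -0.99995816,  0.0059841 ],
       [-0.99322844, -0.00756659, -0.11593107],
       [ 0.1159715 , -0.0051414 , -0.99323923]]), 't': array([-0.06889612,  0.56422808,  1.40665632])}
side {'mtx': array([[556.95688213,   0.        , 322.49875094],
       [  0.        , 556.95688213, 246.88075246],
       [  0.        ,   0.        ,   1.        ]]), 'R': array([[-0.99550777, -0.09453323,  0.00526846],
       [-0.06283395,  0.6180161 , -0.78365043],
       [ 0.07082501, -0.78046113, -0.62117972]]), 't': array([0.56630966, 0.1453555 , 1.76381165])}
```

View pics/top0.png

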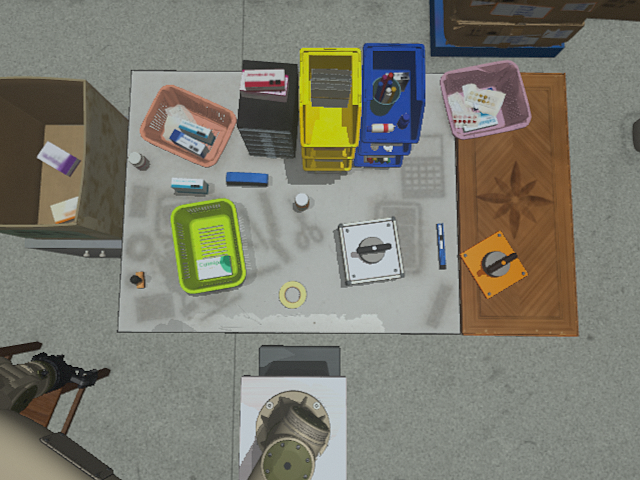

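View pics/side0.png

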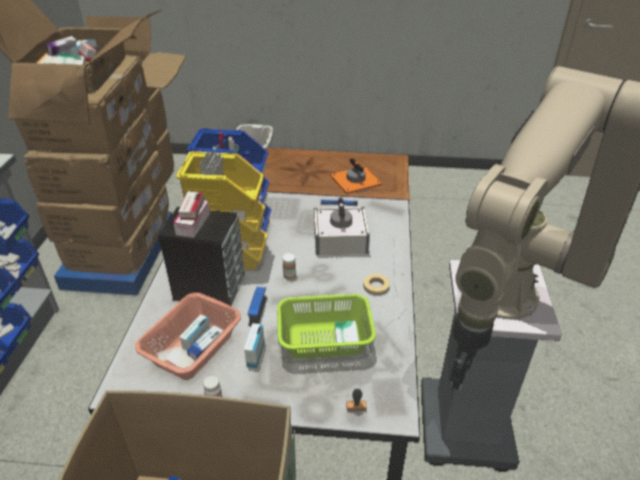

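Top view: white box at (370,250) with its black bar roughly horizontal at (372,250). The green basket is at (210,245) with its flat carton at (213,267), in the half nearer the robot. Bystanders are the bottle (301,202), tape (292,294), knife (441,246), stapler (246,179), tall carton (189,186) and stamp (138,280). The side view agrees. The orange look-alike at (498,265) stays untouched.

```bash
cat > h.py <<'E'
from workcell import env
import cv2,numpy as np
def ray(n,uv,z):
    c=env.get_calibration(n);uv=np.atleast_2d(np.float64(uv))
    r=np.c_[uv,np.ones(len(uv))]@np.linalg.inv(c["mtx"]).T@c["R"]
    o=-c["R"].T@c["t"]
    return o+r*((z-o[2])/r[:,2])[:,None]
def cloud(n,d):
    c=env.get_calibration(n);v,u=np.mgrid[:480,:640]
    r=np.stack([u,v,np.ones_like(u)],-1)@np.linalg.inv(c["mtx"]).T
    return (r*d[...,None]-c["t"])@c["R"]
def rect(P):
    (c,s,a)=cv2.minAreaRect(np.float32(P[:,:2]*1000));return np.round(c,0),np.round(s,0),round(a,1)
E
python3 - <<'E'
from h import *
p=cv2.imread("pics/top0.png");d=np.load("pics/top0.npy");W=cloud("top",d)
hsv=cv2.cvtColor(p,cv2.COLOR_BGR2HSV);z=W[...,2]
def reg(x0,x1,y0,y1):
    m=np.zeros(z.shape,bool);m[y0:y1,x0:x1]=1;return m
print("table z",np.median(z[300:325,140:250]))
box=reg(325,412,208,295)
def rp(name,m,zz=None):
    m=cv2.morphologyEx(m.astype(np.uint8),cv2.MORPH_OPEN,np.ones((2,2)))>0
    v,u=np.nonzero(m);P=ray("top",np.c_[u,v],zz) if zz is not None else W[m]
    print(name,len(v),rect(P),"z",np.percentile(z[m],[5,50,95]).round(3))
rp("box",box&(z>.07)&(z<.1),.083)
rp("boxdepth",box&(z>.07)&(z<.1))
rp("bar",box&(z>.130)); rp("bar ray",box&(hsv[...,2]<60)&(z>.13),.149)
rp("housing",box&(z>.09)&(z<.118))
rp("basket rim",reg(165,255,190,300)&(z>.075)&(z<.1))
rp("flat",reg(185,240,240,285)&(z>.018)&(z<.04))
for n,r,zz in(("bottle",(290,312,190,214),.04),("tape",(275,310,278,312),.008),("knife",(430,452,218,275),.006),("stapler",(220,272,168,192),.03),("tall",(165,212,172,198),.04)):
    rp(n,reg(*r)&(z>zz))
print("table corners",ray("top",[[117,331],[460,334],[457,73],[131,70]],0).round(3))
E
```

```text
table z 0.0004359656396855875
box 2803 (array([ 525., -233.]), array([180., 170.]), 8.1) z [0.059 0.08  0.087]
boxdepth 2803 (array([ 518., -188.]), array([189., 301.]), 10.3) z [0.059 0.08  0.087]
bar 228 (array([ 486., -165.]), array([ 47., 275.]), 29.5) z [0.086 0.148 0.153]
bar ray 14 (array([ 521., -222.]), array([12., 77.]), 16.1) z [0.115 0.147 0.151]
housing 390 (array([ 487., -156.]), array([ 76., 256.]), 25.6) z [0.081 0.107 0.146]
basket rim 1480 (array([538., 156.]), array([283., 425.]), 0.3) z [-0.     0.087  0.094]
flat 833 (array([431., 152.]), array([414., 115.]), 68.7) z [0.01  0.027 0.035]
bottle 182 (array([680., -29.]), array([38., 50.]), 35.0) z [0.013 0.075 0.082]
tape 407 (array([393.,  -0.]), array([82., 83.]), 48.7) z [-0.     0.019  0.024]
knife 257 (array([ 452., -294.]), array([134., 466.]), 29.1) z [-0.002  0.012  0.019]
stapler 437 (array([612.,  34.]), array([451., 119.]), 37.8) z [0.006 0.049 0.056]
tall 410 (array([590., 137.]), array([541.,  77.]), 53.4) z [0.035 0.073 0.08 ]
table corners [[ 0.282  0.538  0.   ]
 [ 0.28  -0.511  0.   ]
 [ 1.119 -0.525  0.   ]
 [ 1.119  0.539  0.   ]]
```

Run:
```python
import cv2
p=cv2.imread("pics/top0.png")[190:320,160:460]
cv2.imwrite("pics/crop0.png",cv2.resize(p,(800,347),interpolation=cv2.INTER_CUBIC))
```

```text
(no output)
```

View pics/crop0.png

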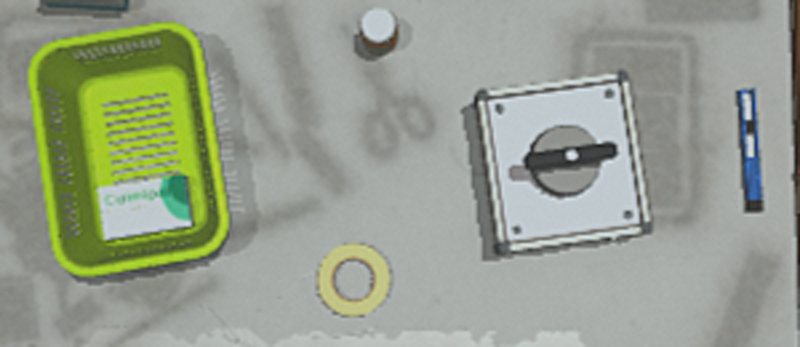

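The crop shows the bar centre at about (374,249) full-image, slightly tilted along with the box. The basket is also slightly rotated, and its free half is the far one. Next I refine the numbers with depth dropouts filtered out.

Run:
```python
from h import *
p=cv2.imread("pics/top0.png");d=np.load("pics/top0.npy");W=cloud("top",d);z=W[...,2]
hsv=cv2.cvtColor(p,cv2.COLOR_BGR2HSV)
def reg(x0,x1,y0,y1):
    m=np.zeros(z.shape,np.uint8);m[y0:y1,x0:x1]=1;return m>0
def big(m):
    n,l,s,c=cv2.connectedComponentsWithStats(m.astype(np.uint8));i=1+np.argmax(s[1:,4]);v,u=np.nonzero(l==i);return np.c_[u,v]
q=big(reg(350,400,230,270)&(hsv[...,2]<75));print("bar",len(q),rect(ray("top",q,.149)),q.min(0),q.max(0))
q=big(reg(350,400,225,270)&(d>0)&(z>.135)&(z<.16));print("bar d",len(q),rect(ray("top",q,.149)))
g=reg(160,260,185,305)&(hsv[...,0]>30)&(hsv[...,0]<45)&(hsv[...,1]>150)
q=big(g&(z>.08)&(d>0));print("rim",len(q),rect(ray("top",q,.089)))
q=big(g&(z<.012)&(d>0));print("floor",len(q),rect(ray("top",q,.002)))
q=big(reg(185,240,240,285)&(d>0)&(z>.018)&(z<.034));print("flat",len(q),rect(ray("top",q,.027)),q.min(0),q.max(0))
for n,r,zz,h in(("bottle",(290,312,190,214),.04,.076),("tape",(275,310,278,312),.01,.019),("knife",(430,452,218,275),.006,.014)):
    print(n,rect(ray("top",big(reg(*r)&(d>0)&(z>zz)),h)))
```

```text
bar 223 (array([ 514., -228.]), array([93., 53.]), 88.5) [357 243] [390 262]
bar d 226 (array([ 527., -230.]), array([18., 98.]), 8.2)
rim 1196 (array([539., 250.]), array([264., 194.]), 10.2)
floor 1552 (array([540., 253.]), array([207., 136.]), 9.9)
flat 640 (array([477., 241.]), array([ 61., 102.]), 9.6) [197 256] [232 279]
bottle (array([676., -25.]), array([46., 42.]), 0.5)
tape (array([397.,   3.]), array([80., 82.]), 63.8)
knife (array([ 549., -458.]), array([144.,  25.]), 1.5)
```

arm_command(rows=[{"rot": [0, 0, 0.0236], "delta_pos": [0, 0, 0], "fingers": 0}, {"rot": [0, 0, 0.0236], "delta_pos": [0, 0, 0], "fingers": 0}, {"rot": [0, 0, 0.0236], "delta_pos": [0, 0, 0], "fingers": 0}, {"rot": [0, 0, 0.0236], "delta_pos": [0, 0, 0], "fingers": 0}, {"rot": [0, 0, 0.0236], "delta_pos": [0, 0, 0], "fingers": 0}, {"rot": [0, 0, 0.0236], "delta_pos": [0, 0, 0], "fingers": 0}, {"rot": [0, 0, 0.0236], "delta_pos": [0, 0, 0], "fingers": 0}, {"rot": [0, 0, 0.0236], "delta_pos": [0, 0, 0], "fingers": 0}, {"rot": [0, 0, 0], "delta_pos": [-1, 0.4, 0], "fingers": 0}, {"rot": [0, 0, 0], "delta_pos": [-1, 0.4, 0], "fingers": 0}, {"rot": [0, 0, 0], "delta_pos": [-1, 0.4, 0], "fingers": 0}, {"rot": [0, 0, 0], "delta_pos": [-1, 0.4, 0], "fingers": 0}])

```text
clock: 1.3
tcp_pos: [0.2483, 0.4517, 0.2308]
orientation: [0.0, 0.707, 0.707, -0.0]
wrist_force: [0.5, -0.1, 0.3]
finger_gap: 0.0856
```

arm_command(rows=[{"rot": [0, 0, 0], "delta_pos": [-1, 0.41, 0], "fingers": 0}, {"rot": [0, 0, 0], "delta_pos": [-1, 0.41, 0], "fingers": 0}, {"rot": [0, 0, 0], "delta_pos": [-1, 0.41, 0], "fingers": 0}, {"rot": [0, 0, 0], "delta_pos": [-1, 0.41, 0], "fingers": 0}, {"rot": [0, 0, 0], "delta_pos": [-1, 0.41, 0], "fingers": 0}, {"rot": [0, 0, 0], "delta_pos": [-1, 0.41, 0], "fingers": 0}, {"rot": [0, 0, 0], "delta_pos": [-1, 0.41, 0], "fingers": 0}, {"rot": [0, 0, 0], "delta_pos": [-1, 0.41, 0], "fingers": 0}, {"rot": [0, 0, 0], "delta_pos": [-1, 0.41, 0], "fingers": 0}, {"rot": [0, 0, 0], "delta_pos": [-1, 0.41, 0], "fingers": 0}, {"rot": [0, 0, 0], "delta_pos": [-1, 0.41, 0], "fingers": 0}, {"rot": [0, 0, 0], "delta_pos": [-1, 0.41, 0], "fingers": 0}, {"rot": [0, 0, 0], "delta_pos": [-1, 0.41, 0], "fingers": 0}, {"rot": [0, 0, 0], "delta_pos": [-1, 0.41, 0], "fingers": 0}, {"rot": [0, 0, 0], "delta_pos": [-1, 0.41, 0], "fingers": 0}, {"rot": [0, 0, 0], "delta_pos": [-1, 0.41, 0], "fingers": 0}, {"rot": [0, 0, 0], "delta_pos": [-1, 0.41, 0], "fingers": 0}, {"rot": [0, 0, 0], "delta_pos": [-1, 0.41, 0], "fingers": 0}, {"rot": [0, 0, 0], "delta_pos": [-1, 0.41, 0], "fingers": 0}, {"rot": [0, 0, 0], "delta_pos": [-1, 0.41, 0], "fingers": 0}])

```text
clock: 3.3
tcp_pos: [0.4117, 0.0517, 0.231]
orientation: [-0.0, 0.708, 0.707, -0.0]
wrist_force: [0.2, 0.6, -0.4]
finger_gap: 0.085
```

arm_command(rows=[{"rot": [0, 0, 0], "delta_pos": [-1, 0.41, 0], "fingers": 0}, {"rot": [0, 0, 0], "delta_pos": [-1, 0.41, 0], "fingers": 0}, {"rot": [0, 0, 0], "delta_pos": [-1, 0.41, 0], "fingers": 0}, {"rot": [0, 0, 0], "delta_pos": [-1, 0.41, 0], "fingers": 0}, {"rot": [0, 0, 0], "delta_pos": [-1, 0.41, 0], "fingers": 0}, {"rot": [0, 0, 0], "delta_pos": [-1, 0.41, 0], "fingers": 0}, {"rot": [0, 0, 0], "delta_pos": [-1, 0.41, 0], "fingers": 0}, {"rot": [0, 0, 0], "delta_pos": [-1, 0.41, 0], "fingers": 0}, {"rot": [0, 0, 0], "delta_pos": [-1, 0.41, 0], "fingers": 0}, {"rot": [0, 0, 0], "delta_pos": [-1, 0.41, 0], "fingers": 0}, {"rot": [0, 0, 0], "delta_pos": [-1, 0.41, 0], "fingers": 0}, {"rot": [0, 0, 0], "delta_pos": [-1, 0.41, 0], "fingers": 0}, {"rot": [0, 0, 0], "delta_pos": [-1, 0.41, 0], "fingers": 0}, {"rot": [0, 0, 0], "delta_pos": [0, 0, 0], "fingers": 0}, {"rot": [0, 0, 0], "delta_pos": [0, 0, 0], "fingers": 0}])

```text
clock: 4.8
tcp_pos: [0.5176, -0.2075, 0.2306]
orientation: [-0.001, 0.708, 0.706, -0.0]
wrist_force: [-0.5, 0.4, 0.5]
finger_gap: 0.0854
```

Run:
```python
from h import *
for n in("top","side"):
    d=np.load(f"pics/{n}0.npy");W=cloud(n,d);z=W[...,2]
    near=(np.hypot(W[...,0]-.527,W[...,1]+.231)<.07)&(d>0)
    for nm,a,b,h in(("bar",.142,.16,.149),("hous",.102,.113,.107)):
        v,u=np.nonzero(near&(z>a)&(z<b));P=ray(n,np.c_[u,v],h)
        print(n,nm,len(v),rect(P),np.median(z[v,u]).round(4))
    big=(np.hypot(W[...,0]-.527,W[...,1]+.231)<.15)&(d>0)&(z>.07)&(z<.09)
    v,u=np.nonzero(big);print(n,"box",rect(W[v,u]),rect(ray(n,np.c_[u,v],.083)))
```

```text
top bar 218 (array([ 527., -230.]), array([18., 98.]), 8.2) 0.1483
top hous 347 (array([ 528., -231.]), array([73., 72.]), 0.4) 0.1074
top box (array([ 528., -230.]), array([181., 170.]), 8.1) (array([ 527., -230.]), array([180., 170.]), 8.1)
side bar 87 (array([ 527., -217.]), array([ 18., 108.]), 7.7) 0.1474
side hous 183 (array([ 529., -220.]), array([72., 77.]), 3.1) 0.1064
side box (array([ 527., -222.]), array([182., 184.]), 7.8) (array([ 527., -215.]), array([182., 189.]), 8.0)
```

arm_command(rows=[{"rot": [0, 0, 0], "delta_pos": [-0.59, 0.24, 0], "fingers": 0}, {"rot": [0, 0, 0], "delta_pos": [-0.58, 0.23, 0], "fingers": 0}, {"rot": [0, 0, -0.0228], "delta_pos": [0, 0, 0], "fingers": 0}, {"rot": [0, 0, 0], "delta_pos": [0, 0, 1], "fingers": 0}, {"rot": [0, 0, 0], "delta_pos": [0, 0, 1], "fingers": 0}, {"rot": [0, 0, 0], "delta_pos": [0, 0, 0], "fingers": 0}])

```text
clock: 5.4
tcp_pos: [0.5262, -0.2305, 0.1887]
orientation: [-0.002, 0.655, 0.755, -0.0]
wrist_force: [-0.1, 0.1, 0.1]
finger_gap: 0.0855
```

arm_command(rows=[{"rot": [0, 0, 0], "delta_pos": [0, 0, 1], "fingers": 0}, {"rot": [0, 0, 0], "delta_pos": [0, 0, 1], "fingers": 0}, {"rot": [0, 0, 0], "delta_pos": [0, 0, 0.9], "fingers": 0}, {"rot": [0, 0, 0], "delta_pos": [0, 0, 0.5], "fingers": 0.4}, {"rot": [0, 0, 0], "delta_pos": [0, 0, 0], "fingers": 0.6}, {"rot": [0, 0, 0], "delta_pos": [0, 0, 0], "fingers": 1}, {"rot": [0, 0, 0], "delta_pos": [0, 0, 0], "fingers": 1}, {"rot": [0, 0, 0], "delta_pos": [0, 0, 0], "fingers": 1}, {"rot": [0, 0, 0], "delta_pos": [0, 0, 0], "fingers": 1}], squeeze=40)

```text
clock: 6.3
tcp_pos: [0.5283, -0.2314, 0.1247]
orientation: [0.001, 0.655, 0.756, 0.0]
wrist_force: [0.8, 0.3, 4.4]
finger_gap: 0.0169
```

Run:
```python
from workcell import env
s=env.get_state();print(s['ft_torque'],s['wrist_force'],s['finger_gap'],s['joint_pos'])
```

```text
[ 0.12865567  0.02110447 -0.04025075] [0.75734155 0.29910862 4.35834247] 0.016939408554855675 [-5.52167014e-01  3.66393064e-01 -1.45027169e-01  1.05674508e+00
  2.77135866e-04  8.76543854e-01]
```

arm_command(rows=[{"rot": [0, 0, 0.005], "delta_pos": [0, 0, 0], "fingers": 1}, {"rot": [0, 0, 0.005], "delta_pos": [0, 0, 0], "fingers": 1}])

```text
clock: 6.5
tcp_pos: [0.5282, -0.2315, 0.1246]
orientation: [0.001, 0.679, 0.734, 0.0]
wrist_force: [-0.3, 0.4, 5.6]
finger_gap: 0.0169
```

```bash
cat > s.py <<'E'
from workcell import env
import numpy as np
s=env.get_state();q=s['orientation']
print(s['clock'],'T',s['ft_torque'].round(2),'F',s['wrist_force'].round(1),'gap',s['finger_gap'].round(4),'tcp',s['tcp_pos'].round(4),'yaw',np.degrees(2*np.arctan2(q[2],q[1])-np.pi/2).round(2),'q6',s['joint_pos'][5].round(3))
E
python3 s.py
```

```text
Traceback (most recent call last):
  File "s.py", line 4, in <module>
    print(s['clock'],'T',s['ft_torque'].round(2),'F',s['wrist_force'].round(1),'gap',s['finger_gap'].round(4),'tcp',s['tcp_pos'].round(4),'yaw',np.degrees(2*np.arctan2(q[2],q[1])-np.pi/2).round(2),'q6',s['joint_pos'][5].round(3))
                                                                                     ^^^^^^^^^^^^^^^^^^^^^
AttributeError: 'float' object has no attribute 'round'
```

```bash
sed -i "s/s\['finger_gap'\].round(4)/round(s['finger_gap'],4)/" s.py; python3 s.py
```

```text
6.5 T [0.07 0.18 0.14] F [-0.3  0.4  5.6] gap 0.0169 tcp [ 0.5282 -0.2315  0.1246] yaw 4.48 q6 0.94
```

arm_command(rows=[{"rot": [0, 0, 0.005], "delta_pos": [0, 0, 0], "fingers": 1}])

```text
clock: 6.6
tcp_pos: [0.5281, -0.2315, 0.1247]
orientation: [0.001, 0.69, 0.723, 0.0]
wrist_force: [-0.2, 0.4, 5.4]
finger_gap: 0.0173
```

```bash
python3 s.py
```

```text
6.6 T [0.03 0.24 0.09] F [-0.2  0.4  5.4] gap 0.0173 tcp [ 0.5281 -0.2315  0.1247] yaw 2.68 q6 0.972
```

arm_command(rows=[{"rot": [0, 0, 0.005], "delta_pos": [0, 0, 0], "fingers": 1}])

```text
clock: 6.7
tcp_pos: [0.5279, -0.2315, 0.1247]
orientation: [0.001, 0.702, 0.713, 0.0]
wrist_force: [-0.8, 0.5, 6.2]
finger_gap: 0.0171
```

```bash
python3 s.py
```

```text
6.7 T [0.03 0.3  0.12] F [-0.8  0.5  6.2] gap 0.0171 tcp [ 0.5279 -0.2315  0.1247] yaw 0.88 q6 1.003
```

arm_command(rows=[{"rot": [0, 0, 0.005], "delta_pos": [0, 0, 0], "fingers": 1}])

```text
clock: 6.8
tcp_pos: [0.5278, -0.2315, 0.1247]
orientation: [0.001, 0.713, 0.701, 0.0]
wrist_force: [-1.0, 0.5, 5.0]
finger_gap: 0.0172
```

```bash
python3 s.py
```

```text
6.8 T [0.04 0.28 0.1 ] F [-1.   0.5  5. ] gap 0.0172 tcp [ 0.5278 -0.2315  0.1247] yaw -0.92 q6 1.035
```

arm_command(rows=[{"rot": [0, 0, 0.005], "delta_pos": [0, 0, 0], "fingers": 1}])

```text
clock: 6.9
tcp_pos: [0.5278, -0.2315, 0.1247]
orientation: [0.001, 0.724, 0.69, -0.0]
wrist_force: [-2.6, -0.8, 6.9]
finger_gap: 0.0176
```

```bash
python3 s.py
```

```text
6.9 T [0.   0.37 0.15] F [-2.6 -0.8  6.9] gap 0.0176 tcp [ 0.5278 -0.2315  0.1247] yaw -2.73 q6 1.066
```

Past 0.15 rad (10.9° turned) the torque still reads only 0.15 N m, so clockwise is the free way.

arm_command(rows=[{"rot": [0, 0, 0.011], "delta_pos": [0, 0, 0], "fingers": 1}, {"rot": [0, 0, 0.011], "delta_pos": [0, 0, 0], "fingers": 1}, {"rot": [0, 0, 0.011], "delta_pos": [0, 0, 0], "fingers": 1}, {"rot": [0, 0, 0.011], "delta_pos": [0, 0, 0], "fingers": 1}, {"rot": [0, 0, 0.011], "delta_pos": [0, 0, 0], "fingers": 1}, {"rot": [0, 0, 0.011], "delta_pos": [0, 0, 0], "fingers": 1}])

```text
clock: 7.5
tcp_pos: [0.5264, -0.2311, 0.1246]
orientation: [0.0, 0.851, 0.526, -0.001]
wrist_force: [-5.6, 1.0, 9.3]
finger_gap: 0.0171
```

```bash
python3 s.py
```

```text
7.5 T [0.17 1.11 0.17] F [-5.6  1.   9.3] gap 0.0171 tcp [ 0.5264 -0.2311  0.1246] yaw -26.59 q6 1.482
```

arm_command(rows=[{"rot": [0, 0, 0.011], "delta_pos": [0, 0, 0], "fingers": 1}, {"rot": [0, 0, 0.011], "delta_pos": [0, 0, 0], "fingers": 1}, {"rot": [0, 0, 0.011], "delta_pos": [0, 0, 0], "fingers": 1}, {"rot": [0, 0, 0.011], "delta_pos": [0, 0, 0], "fingers": 1}, {"rot": [0, 0, 0.011], "delta_pos": [0, 0, 0], "fingers": 1}, {"rot": [0, 0, 0.011], "delta_pos": [0, 0, 0], "fingers": 1}])

```text
clock: 8.1
tcp_pos: [0.5254, -0.2303, 0.1246]
orientation: [-0.001, 0.941, 0.339, -0.001]
wrist_force: [-7.9, 2.8, 12.3]
finger_gap: 0.0173
```

```bash
python3 s.py
```

```text
8.1 T [0.56 1.67 0.15] F [-7.9  2.8 12.3] gap 0.0173 tcp [ 0.5254 -0.2303  0.1246] yaw -50.34 q6 1.897
```

arm_command(rows=[{"rot": [0, 0, 0], "delta_pos": [-0.06, -0.08, -0.15], "fingers": 1}, {"rot": [0, 0, 0.011], "delta_pos": [0, 0, 0], "fingers": 1}, {"rot": [0, 0, 0.011], "delta_pos": [0, 0, 0], "fingers": 1}, {"rot": [0, 0, 0], "delta_pos": [0, 0, 0], "fingers": 1}])

```text
clock: 8.5
tcp_pos: [0.525, -0.2302, 0.1254]
orientation: [-0.001, 0.961, 0.275, -0.0]
wrist_force: [0.5, 0.4, -5.5]
finger_gap: 0.0175
```

```bash
python3 s.py
```

```text
8.5 T [0.   0.02 0.01] F [ 0.5  0.4 -5.5] gap 0.0175 tcp [ 0.525  -0.2302  0.1254] yaw -58.05 q6 2.031
```

arm_command(rows=[{"rot": [0, 0, 0.011], "delta_pos": [0, 0, 0], "fingers": 1}, {"rot": [0, 0, 0.011], "delta_pos": [0, 0, 0], "fingers": 1}, {"rot": [0, 0, 0], "delta_pos": [0, 0, -0.2], "fingers": 1}, {"rot": [0, 0, 0], "delta_pos": [0, 0, -0.3], "fingers": 1}, {"rot": [0, 0, 0], "delta_pos": [0, 0, -0.3], "fingers": 1}, {"rot": [0, 0, 0], "delta_pos": [0, 0, 0], "fingers": 1}])

```text
clock: 9.1
tcp_pos: [0.5262, -0.2311, 0.1436]
orientation: [0.001, 0.978, 0.208, 0.001]
wrist_force: [0.6, -0.8, -5.1]
finger_gap: 0.0174
```

```bash
python3 s.py
```

```text
9.1 T [-0.05 -0.   -0.01] F [ 0.6 -0.8 -5.1] gap 0.0174 tcp [ 0.5262 -0.2311  0.1436] yaw -65.97 q6 2.169
```

arm_command(rows=[{"rot": [0, 0, 0], "delta_pos": [0, 0, -0.6], "fingers": 1}, {"rot": [0, 0, 0], "delta_pos": [0, 0, -1], "fingers": 1}, {"rot": [0, 0, 0], "delta_pos": [0, 0, -1], "fingers": 1}, {"rot": [0, 0, 0], "delta_pos": [0, 0, -1], "fingers": 1}, {"rot": [0, 0, 0], "delta_pos": [0, 0, -1], "fingers": 1}, {"rot": [0, 0, 0], "delta_pos": [0, 0, -1], "fingers": 1}, {"rot": [0, 0, 0], "delta_pos": [0.5, -0.93, 0], "fingers": 1}, {"rot": [0, 0, 0], "delta_pos": [0.52, -0.94, 0], "fingers": 1}, {"rot": [0, 0, 0], "delta_pos": [0.52, -0.94, 0], "fingers": 1}, {"rot": [0, 0, 0], "delta_pos": [0.52, -0.94, 0], "fingers": 1}, {"rot": [0, 0, 0], "delta_pos": [0.52, -0.94, 0], "fingers": 1}, {"rot": [0, 0, 0], "delta_pos": [0.52, -0.94, 0], "fingers": 1}, {"rot": [0, 0, 0], "delta_pos": [0.52, -0.94, 0], "fingers": 1}, {"rot": [0, 0, 0], "delta_pos": [0.52, -0.94, 0], "fingers": 1}, {"rot": [0, 0, 0], "delta_pos": [0.52, -0.94, 0], "fingers": 1}, {"rot": [0, 0, 0], "delta_pos": [0.52, -0.94, 0], "fingers": 1}, {"rot": [0, 0, 0], "delta_pos": [0.52, -0.93, 0], "fingers": 1}, {"rot": [0, 0, 0.0228], "delta_pos": [0, 0, 0], "fingers": 1}, {"rot": [0, 0, 0], "delta_pos": [0, 0, 0], "fingers": 1}])

```text
clock: 11.0
tcp_pos: [0.5458, 0.005, 0.2551]
orientation: [0.0, 0.99, 0.138, 0.0]
wrist_force: [-0.7, -0.7, -5.3]
finger_gap: 0.0168
```

```bash
python3 s.py
python3 - <<'E'
from h import *
a,_=env.read_camera("top");b,_=env.read_camera("side")
cv2.imwrite("pics/lift.png",np.hstack([cv2.resize(a[150:330,150:480],None,fx=1.2,fy=1.2),cv2.resize(b[180:396,200:530],None,fx=1,fy=1)]))
E
```

```text
11.0 T [-0.04  0.01 -0.02] F [-0.7 -0.7 -5.3] gap 0.0168 tcp [0.5458 0.005  0.2551] yaw -74.17 q6 2.727
```

View pics/lift.png

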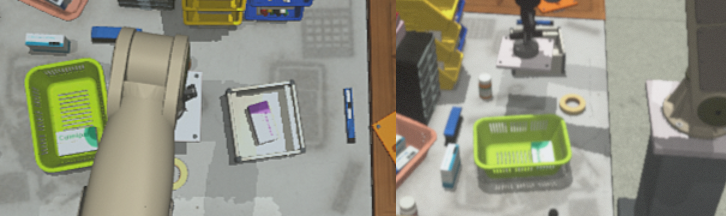

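The lid hangs level from the handle, and the box is open with the carton visible inside; the box and basket look unmoved. Now I lower the lid onto the patch.

arm_command(rows=[{"rot": [0, 0, 0], "delta_pos": [0, 0, 1], "fingers": 1}, {"rot": [0, 0, 0], "delta_pos": [0, 0, 1], "fingers": 1}, {"rot": [0, 0, 0], "delta_pos": [0, 0, 1], "fingers": 1}, {"rot": [0, 0, 0], "delta_pos": [0, 0, 1], "fingers": 1}, {"rot": [0, 0, 0], "delta_pos": [0, 0, 1], "fingers": 1}, {"rot": [0, 0, 0], "delta_pos": [0, 0, 1], "fingers": 1}, {"rot": [0, 0, 0], "delta_pos": [0, 0, 1], "fingers": 1}, {"rot": [0, 0, 0], "delta_pos": [0, 0, 1], "fingers": 1}, {"rot": [0, 0, 0], "delta_pos": [0, 0, 0.5], "fingers": 1}, {"rot": [0, 0, 0], "delta_pos": [0, 0, 0.2], "fingers": 1}, {"rot": [0, 0, 0], "delta_pos": [0, 0, 0.1], "fingers": 1}, {"rot": [0, 0, 0], "delta_pos": [0, 0, 0], "fingers": 1}])

```text
clock: 12.3
tcp_pos: [0.5464, 0.0042, 0.079]
orientation: [0.0, 0.991, 0.137, 0.001]
wrist_force: [0.0, 0.2, -4.7]
finger_gap: 0.0174
```

```bash
python3 s.py
```

```text
12.3 T [-0.01  0.01  0.04] F [ 0.   0.2 -4.7] gap 0.0174 tcp [0.5464 0.0042 0.079 ] yaw -74.22 q6 2.727
```

arm_command(rows=[{"rot": [0, 0, 0], "delta_pos": [0, 0, 0.2], "fingers": 1}, {"rot": [0, 0, 0], "delta_pos": [0, 0, 0.1], "fingers": 1}, {"rot": [0, 0, 0], "delta_pos": [0, 0, 0], "fingers": 1}])

```text
clock: 12.6
tcp_pos: [0.5457, 0.0044, 0.0723]
orientation: [-0.0, 0.991, 0.137, -0.0]
wrist_force: [-0.5, -1.3, -5.2]
finger_gap: 0.0173
```

```bash
python3 s.py
```

```text
12.6 T [-0.01  0.03 -0.03] F [-0.5 -1.3 -5.2] gap 0.0173 tcp [0.5457 0.0044 0.0723] yaw -74.22 q6 2.727
```

arm_command(rows=[{"rot": [0, 0, 0], "delta_pos": [0, 0, 0.1], "fingers": 1}, {"rot": [0, 0, 0], "delta_pos": [0, 0, 0], "fingers": 1}])

```text
clock: 12.8
tcp_pos: [0.546, 0.0044, 0.0717]
orientation: [0.0, 0.991, 0.137, 0.001]
wrist_force: [-3.0, 1.1, 3.6]
finger_gap: 0.0172
```

```bash
python3 s.py
```

```text
12.8 T [ 0.06  0.7  -0.05] F [-3.   1.1  3.6] gap 0.0172 tcp [0.546  0.0044 0.0717] yaw -74.22 q6 2.727
```

arm_command(rows=[{"rot": [0, 0, 0], "delta_pos": [0, 0, 0.1], "fingers": 1}, {"rot": [0, 0, 0], "delta_pos": [0, 0, 0], "fingers": 1}])

```text
clock: 13.0
tcp_pos: [0.5461, 0.0044, 0.0717]
orientation: [0.0, 0.991, 0.137, 0.001]
wrist_force: [-9.2, 1.6, 19.0]
finger_gap: 0.0174
```

```bash
python3 s.py
```

```text
13.0 T [0.21 1.77 0.02] F [-9.2  1.6 19. ] gap 0.0174 tcp [0.5461 0.0044 0.0717] yaw -74.21 q6 2.727
```

arm_command(rows=[{"rot": [0, 0, 0], "delta_pos": [0, 0, -0.12], "fingers": 1}, {"rot": [0, 0, 0], "delta_pos": [0, 0, 0], "fingers": 1}, {"rot": [0, 0, 0], "delta_pos": [0, 0, 0], "fingers": 0.6}, {"rot": [0, 0, 0], "delta_pos": [0, 0, 0], "fingers": 0.3}, {"rot": [0, 0, 0], "delta_pos": [0, 0, 0], "fingers": 0.2}, {"rot": [0, 0, 0], "delta_pos": [0, 0, 0], "fingers": 0.2}, {"rot": [0, 0, 0], "delta_pos": [0, 0, -1], "fingers": 0.2}, {"rot": [0, 0, 0], "delta_pos": [0, 0, -1], "fingers": 0.2}, {"rot": [0, 0, 0], "delta_pos": [0, 0, -1], "fingers": 0.2}, {"rot": [0, 0, 0], "delta_pos": [0, 0, -1], "fingers": 0.2}, {"rot": [0, 0, 0], "delta_pos": [0, 0, -1], "fingers": 0.2}, {"rot": [0, 0, 0], "delta_pos": [0, 0, -1], "fingers": 0.2}, {"rot": [0, 0, 0], "delta_pos": [0, 0, -1], "fingers": 0.2}, {"rot": [0, 0, 0], "delta_pos": [0, 0, -1], "fingers": 0.2}])

```text
clock: 14.4
tcp_pos: [0.5458, 0.0043, 0.2314]
orientation: [-0.0, 0.991, 0.137, 0.0]
wrist_force: [0.1, -0.6, -0.6]
finger_gap: 0.0686
```

```bash
python3 s.py
python3 - <<'E'
from h import *
p,d=env.read_camera("top");cv2.imwrite("pics/open.png",p);np.save("pics/open.npy",d)
W=cloud("top",d);z=W[...,2]
near=(np.hypot(W[...,0]-.527,W[...,1]+.231)<.065)&(d>0)
v,u=np.nonzero(near&(z>.04)&(z<.058));P=ray("top",np.c_[u,v],.050)
print("carton",len(v),rect(P),np.percentile(z[v,u],[5,50,95]).round(4),[u.min(),u.max(),v.min(),v.max()])
b=(np.hypot(W[...,0]-.527,W[...,1]+.231)<.15)&(d>0)&(z>.077)&(z<.09)
v,u=np.nonzero(b);print("box",rect(ray("top",np.c_[u,v],.083)))
l=(np.hypot(W[...,0]-.546,W[...,1]-.005)<.13)&(d>0)&(z>.015)&(z<.04)
v,u=np.nonzero(l);q=W[v,u];A=np.c_[q[:,:2],np.ones(len(q))];k=np.linalg.lstsq(A,q[:,2],rcond=None)[0]
print("lid",len(v),rect(q),np.median(q[:,2]),"slope",k[:2])
a,_=env.read_camera("side");cv2.imwrite("pics/open2.png",np.hstack([cv2.resize(p[190:310,300:430],None,fx=3,fy=3),a[180:540,200:580][:300].repeat(1,0) if 0 else cv2.resize(a[180:300,220:350],None,fx=3,fy=3)]))
E
```

```text
14.4 T [-0.    0.02 -0.01] F [ 0.1 -0.6 -0.6] gap 0.0686 tcp [0.5458 0.0043 0.2314] yaw -74.23 q6 2.727
carton 560 (array([ 527., -228.]), array([100.,  52.]), 16.6) [0.0452 0.0507 0.0554] [np.int64(357), np.int64(381), np.int64(234), np.int64(269)]
box (array([ 528., -230.]), array([180., 169.]), 8.1)
lid 674 (array([522., -41.]), array([ 61., 208.]), 88.7) 0.026514375917888612 slope [0.01932345 0.00771138]
```

View pics/open2.png

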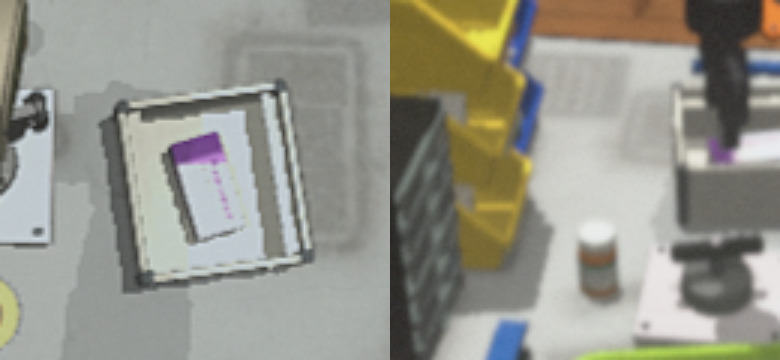

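Lid lies flat: its top is at 26.5 mm against an expected 26 mm. The box still measures (528,-230) mm at 8.1°, unmoved. The carton is at (0.527, -0.228), long side 16.6° from world x, top at 0.05, so the present tool yaw already suits it.

arm_command(rows=[{"rot": [0, 0, 0], "delta_pos": [-0.37, 0.99, 0], "fingers": 0.2}, {"rot": [0, 0, 0], "delta_pos": [-0.37, 0.99, 0], "fingers": 0.2}, {"rot": [0, 0, 0], "delta_pos": [-0.37, 0.99, 0], "fingers": 0.2}, {"rot": [0, 0, 0], "delta_pos": [-0.37, 0.99, 0], "fingers": 0.2}, {"rot": [0, 0, 0], "delta_pos": [-0.37, 0.99, 0], "fingers": 0.2}, {"rot": [0, 0, 0], "delta_pos": [-0.37, 0.99, 0], "fingers": 0.2}, {"rot": [0, 0, 0], "delta_pos": [-0.37, 0.99, 0], "fingers": 0.2}, {"rot": [0, 0, 0], "delta_pos": [-0.37, 0.99, 0], "fingers": 0.2}, {"rot": [0, 0, 0], "delta_pos": [-0.37, 0.99, 0], "fingers": 0.2}, {"rot": [0, 0, 0], "delta_pos": [-0.37, 0.99, 0], "fingers": 0.2}, {"rot": [0, 0, 0], "delta_pos": [-0.37, 0.99, 0], "fingers": 0.2}, {"rot": [0, 0, 0], "delta_pos": [0, 0, 1], "fingers": 0.2}, {"rot": [0, 0, 0], "delta_pos": [0, 0, 1], "fingers": 0.2}, {"rot": [0, 0, 0], "delta_pos": [0, 0, 1], "fingers": 0.2}, {"rot": [0, 0, 0], "delta_pos": [0, 0, 1], "fingers": 0.2}, {"rot": [0, 0, 0], "delta_pos": [0, 0, 1], "fingers": 0.2}, {"rot": [0, 0, 0], "delta_pos": [0, 0, 1], "fingers": 0.2}, {"rot": [0, 0, 0], "delta_pos": [0, 0, 0], "fingers": 0.2}])

```text
clock: 16.3
tcp_pos: [0.5241, -0.2259, 0.1067]
orientation: [-0.002, 0.991, 0.137, -0.003]
wrist_force: [-0.8, 0.5, -0.8]
finger_gap: 0.0685
```

```bash
python3 s.py
python3 - <<'E'
from h import *
b,_=env.read_camera("side");cv2.imwrite("pics/pre.png",cv2.resize(b[150:270,270:420],None,fx=4,fy=4))
E
```

```text
16.3 T [ 0.01 -0.01 -0.04] F [-0.8  0.5 -0.8] gap 0.0685 tcp [ 0.5241 -0.2259  0.1067] yaw -74.24 q6 2.319
```

View pics/pre.png

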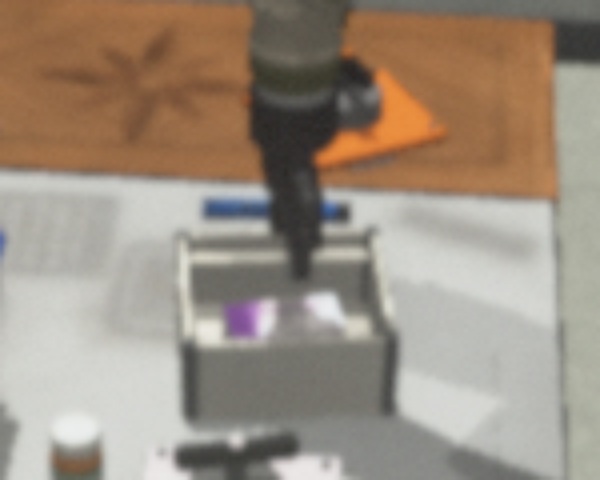

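The gripper sits over the open box, in line with the carton at (285,315) in the crop. Going in.

arm_command(rows=[{"rot": [0, 0, -0.002], "delta_pos": [0.1, 0.1, 0], "fingers": 0.2}, {"rot": [0, 0, 0], "delta_pos": [0, 0, 1], "fingers": 0.2}, {"rot": [0, 0, 0], "delta_pos": [0, 0, 1], "fingers": 0.2}, {"rot": [0, 0, 0], "delta_pos": [0, 0, 0.8], "fingers": 0.2}, {"rot": [0, 0, 0], "delta_pos": [0, 0, 0.6], "fingers": 0.2}, {"rot": [0, 0, 0], "delta_pos": [0, 0, 0], "fingers": 0.2}])

```text
clock: 16.95
tcp_pos: [0.5287, -0.2285, 0.0419]
orientation: [-0.0, 0.99, 0.143, -0.001]
wrist_force: [-0.4, 0.3, 0.4]
finger_gap: 0.0683
```

```bash
python3 s.py
```

```text
16.95 T [ 0.01  0.02 -0.04] F [-0.4  0.3  0.4] gap 0.0683 tcp [ 0.5287 -0.2285  0.0419] yaw -73.5 q6 2.306
```

arm_command(rows=[{"rot": [0, 0, 0], "delta_pos": [0, 0, 0.7], "fingers": 0.2}, {"rot": [0, 0, 0], "delta_pos": [0, 0, 0.7], "fingers": 0.2}, {"rot": [0, 0, 0], "delta_pos": [0, 0, 0], "fingers": 0.3}, {"rot": [0, 0, 0], "delta_pos": [0, 0, 0], "fingers": 0.5}, {"rot": [0, 0, 0], "delta_pos": [0, 0, 0], "fingers": 0.8}, {"rot": [0, 0, 0], "delta_pos": [0, 0, 0], "fingers": 0.8}, {"rot": [0, 0, 0], "delta_pos": [0, 0, 0], "fingers": 0.8}], squeeze=25)

```text
clock: 17.65
tcp_pos: [0.5297, -0.2291, 0.0155]
orientation: [0.0, 0.99, 0.143, 0.001]
wrist_force: [0.3, -0.0, 2.7]
finger_gap: 0.0497
```

```bash
python3 s.py
```

```text
17.65 T [ 0.07  0.1  -0.04] F [ 0.3 -0.   2.7] gap 0.0497 tcp [ 0.5297 -0.2291  0.0155] yaw -73.51 q6 2.307
```

Gripped: the gap is 49.7 mm for a 50 mm carton.

arm_command(rows=[{"rot": [0, 0, 0], "delta_pos": [0, 0, -0.4], "fingers": 0.8}, {"rot": [0, 0, 0], "delta_pos": [0, 0, -0.8], "fingers": 0.8}, {"rot": [0, 0, 0], "delta_pos": [0, 0, -1], "fingers": 0.8}, {"rot": [0, 0, 0], "delta_pos": [0, 0, -1], "fingers": 0.8}, {"rot": [0, 0, 0], "delta_pos": [0, 0, -1], "fingers": 0.8}, {"rot": [0, 0, 0], "delta_pos": [0, 0, -1], "fingers": 0.8}, {"rot": [0, 0, 0], "delta_pos": [0, 0, -1], "fingers": 0.8}, {"rot": [0, 0, 0], "delta_pos": [0, 0, -1], "fingers": 0.8}, {"rot": [0, 0, 0], "delta_pos": [0, 0, -1], "fingers": 0.8}, {"rot": [0, 0, 0], "delta_pos": [0, 0, -1], "fingers": 0.8}, {"rot": [0, 0, 0], "delta_pos": [0, 0, 0], "fingers": 0.8}, {"rot": [0, 0, 0], "delta_pos": [0, 0, 0], "fingers": 0.8}])

```text
clock: 18.85
tcp_pos: [0.5292, -0.2288, 0.199]
orientation: [0.0, 0.99, 0.143, 0.0]
wrist_force: [0.6, 0.8, -0.5]
finger_gap: 0.0497
```

```bash
python3 s.py
```

```text
18.85 T [-0.01 -0.01 -0.02] F [ 0.6  0.8 -0.5] gap 0.0497 tcp [ 0.5292 -0.2288  0.199 ] yaw -73.51 q6 2.306
```

arm_command(rows=[{"rot": [0, 0, -0.0232], "delta_pos": [0, 0, 0], "fingers": 0.8}, {"rot": [0, 0, -0.0232], "delta_pos": [0, 0, 0], "fingers": 0.8}, {"rot": [0, 0, -0.0232], "delta_pos": [0, 0, 0], "fingers": 0.8}, {"rot": [0, 0, -0.0232], "delta_pos": [0, 0, 0], "fingers": 0.8}, {"rot": [0, 0, -0.0232], "delta_pos": [0, 0, 0], "fingers": 0.8}, {"rot": [0, 0, -0.0232], "delta_pos": [0, 0, 0], "fingers": 0.8}, {"rot": [0, 0, -0.0232], "delta_pos": [0, 0, 0], "fingers": 0.8}, {"rot": [0, 0, -0.0232], "delta_pos": [0, 0, 0], "fingers": 0.8}, {"rot": [0, 0, -0.0232], "delta_pos": [0, 0, 0], "fingers": 0.8}, {"rot": [0, 0, -0.0232], "delta_pos": [0, 0, 0], "fingers": 0.8}, {"rot": [0, 0, 0], "delta_pos": [0, 0, 0], "fingers": 0.8}])

```text
clock: 19.95
tcp_pos: [0.5283, -0.2283, 0.1971]
orientation: [-0.001, 0.643, 0.766, -0.0]
wrist_force: [0.5, -0.3, -0.6]
finger_gap: 0.0498
```

```bash
python3 s.py
```

```text
19.95 T [-0.03  0.01  0.01] F [ 0.5 -0.3 -0.6] gap 0.0498 tcp [ 0.5283 -0.2283  0.1971] yaw 10.03 q6 0.848
```

arm_command(rows=[{"rot": [0, 0, 0], "delta_pos": [0.98, 0.27, 0], "fingers": 0.8}, {"rot": [0, 0, 0], "delta_pos": [0.98, 0.27, 0], "fingers": 0.8}, {"rot": [0, 0, 0], "delta_pos": [0.98, 0.27, 0], "fingers": 0.8}, {"rot": [0, 0, 0], "delta_pos": [0.98, 0.27, 0], "fingers": 0.8}, {"rot": [0, 0, 0], "delta_pos": [0.98, 0.27, 0], "fingers": 0.8}, {"rot": [0, 0, 0], "delta_pos": [0.98, 0.27, 0], "fingers": 0.8}, {"rot": [0, 0, 0], "delta_pos": [0.98, 0.27, 0], "fingers": 0.8}, {"rot": [0, 0, 0], "delta_pos": [0.98, 0.27, 0], "fingers": 0.8}, {"rot": [0, 0, 0], "delta_pos": [0.98, 0.27, 0], "fingers": 0.8}, {"rot": [0, 0, 0], "delta_pos": [0.98, 0.27, 0], "fingers": 0.8}, {"rot": [0, 0, 0], "delta_pos": [0.98, 0.27, 0], "fingers": 0.8}, {"rot": [0, 0, 0], "delta_pos": [0.98, 0.27, 0], "fingers": 0.8}, {"rot": [0, 0, 0], "delta_pos": [0.98, 0.27, 0], "fingers": 0.8}, {"rot": [0, 0, 0], "delta_pos": [0.98, 0.27, 0], "fingers": 0.8}, {"rot": [0, 0, 0], "delta_pos": [0.98, 0.27, 0], "fingers": 0.8}, {"rot": [0, 0, 0], "delta_pos": [0.98, 0.27, 0], "fingers": 0.8}, {"rot": [0, 0, 0], "delta_pos": [0.98, 0.27, 0], "fingers": 0.8}, {"rot": [0, 0, 0], "delta_pos": [0.98, 0.27, 0], "fingers": 0.8}, {"rot": [0, 0, 0], "delta_pos": [0.98, 0.27, 0], "fingers": 0.8}, {"rot": [0, 0, 0], "delta_pos": [0.98, 0.27, 0], "fingers": 0.8}])

```text
clock: 21.95
tcp_pos: [0.5668, 0.1768, 0.1976]
orientation: [-0.001, 0.644, 0.765, -0.001]
wrist_force: [1.2, -0.5, -0.5]
finger_gap: 0.0494
```

arm_command(rows=[{"rot": [0, 0, 0], "delta_pos": [0.98, 0.27, 0], "fingers": 0.8}, {"rot": [0, 0, 0], "delta_pos": [0.98, 0.27, 0], "fingers": 0.8}, {"rot": [0, 0, 0], "delta_pos": [0.98, 0.27, 0], "fingers": 0.8}, {"rot": [0, 0, 0], "delta_pos": [0.98, 0.27, 0], "fingers": 0.8}, {"rot": [0, 0, 0], "delta_pos": [0, 0, 0], "fingers": 0.8}, {"rot": [0, 0, 0], "delta_pos": [0, 0, 0], "fingers": 0.8}])

```text
clock: 22.55
tcp_pos: [0.5744, 0.257, 0.1977]
orientation: [-0.0, 0.643, 0.766, -0.001]
wrist_force: [0.1, -0.0, -0.4]
finger_gap: 0.0498
```

```bash
python3 s.py
python3 - <<'E'
from h import *
a,d=env.read_camera("top");b,_=env.read_camera("side")
cv2.imwrite("pics/above.png",np.hstack([cv2.resize(a[180:300,140:270],None,fx=3,fy=3),cv2.resize(b[250:370,250:380],None,fx=3,fy=3)]))
E
```

```text
22.55 T [0.01 0.   0.01] F [ 0.1 -0.  -0.4] gap 0.0498 tcp [0.5744 0.257  0.1977] yaw 9.93 q6 1.691
```

View pics/above.png

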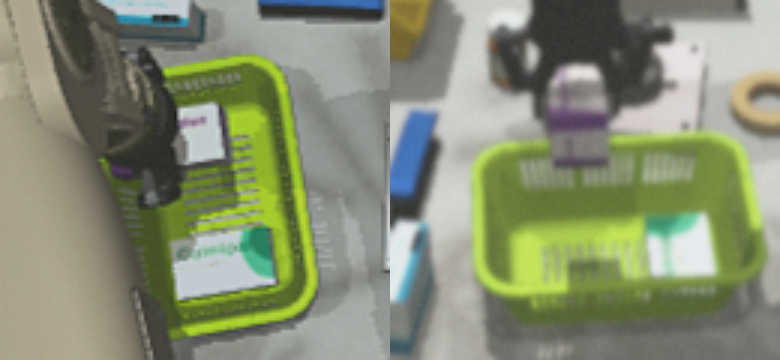

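The carton hangs level above the free half of the basket; the wall clearances agree with the numbers. Lowering.

arm_command(rows=[{"rot": [0, 0, 0], "delta_pos": [0, 0, 1], "fingers": 0.8}, {"rot": [0, 0, 0], "delta_pos": [0, 0, 1], "fingers": 0.8}, {"rot": [0, 0, 0], "delta_pos": [0, 0, 1], "fingers": 0.8}, {"rot": [0, 0, 0], "delta_pos": [0, 0, 1], "fingers": 0.8}, {"rot": [0, 0, 0], "delta_pos": [0, 0, 1], "fingers": 0.8}, {"rot": [0, 0, 0], "delta_pos": [0, 0, 0.8], "fingers": 0.8}, {"rot": [0, 0, 0], "delta_pos": [0, 0, 0.7], "fingers": 0.8}, {"rot": [0, 0, 0], "delta_pos": [0, 0, 0], "fingers": 0.8}])

```text
clock: 23.45
tcp_pos: [0.5735, 0.2558, 0.0665]
orientation: [-0.001, 0.643, 0.766, -0.002]
wrist_force: [-0.3, -0.7, -1.2]
finger_gap: 0.0498
```

```bash
python3 s.py
```

```text
23.45 T [ 0.02 -0.05  0.04] F [-0.3 -0.7 -1.2] gap 0.0498 tcp [0.5735 0.2558 0.0665] yaw 9.92 q6 1.689
```

arm_command(rows=[{"rot": [0, 0, 0], "delta_pos": [0, 0, 0.7], "fingers": 0.8}, {"rot": [0, 0, 0], "delta_pos": [0, 0, 0.7], "fingers": 0.8}, {"rot": [0, 0, 0], "delta_pos": [0, 0, 0.5], "fingers": 0.8}, {"rot": [0, 0, 0], "delta_pos": [0, 0, 0.3], "fingers": 0.8}, {"rot": [0, 0, 0], "delta_pos": [0, 0, 0], "fingers": 0.8}])

```text
clock: 23.95
tcp_pos: [0.5741, 0.2568, 0.0234]
orientation: [-0.001, 0.643, 0.766, -0.001]
wrist_force: [0.5, 0.9, -0.4]
finger_gap: 0.0497
```

```bash
python3 s.py
```

```text
23.95 T [-0.04  0.   -0.  ] F [ 0.5  0.9 -0.4] gap 0.0497 tcp [0.5741 0.2568 0.0234] yaw 10.01 q6 1.689
```

arm_command(rows=[{"rot": [0, 0, 0], "delta_pos": [0, 0, 0.3], "fingers": 0.8}, {"rot": [0, 0, 0], "delta_pos": [0, 0, 0.15], "fingers": 0.8}, {"rot": [0, 0, 0], "delta_pos": [0, 0, 0], "fingers": 0.8}])

```text
clock: 24.25
tcp_pos: [0.5748, 0.257, 0.0154]
orientation: [-0.0, 0.643, 0.766, -0.0]
wrist_force: [-0.7, -0.1, -0.6]
finger_gap: 0.0499
```

```bash
python3 s.py
```

```text
24.25 T [ 0.01  0.07 -0.08] F [-0.7 -0.1 -0.6] gap 0.0499 tcp [0.5748 0.257  0.0154] yaw 10.01 q6 1.689
```

arm_command(rows=[{"rot": [0, 0, 0], "delta_pos": [0, 0, 0.1], "fingers": 0.8}, {"rot": [0, 0, 0], "delta_pos": [0, 0, 0], "fingers": 0.8}])

```text
clock: 24.45
tcp_pos: [0.575, 0.257, 0.0137]
orientation: [0.0, 0.643, 0.766, 0.0]
wrist_force: [0.5, 0.4, -0.5]
finger_gap: 0.0498
```

```bash
python3 s.py
```

```text
24.45 T [ 0.02 -0.01  0.03] F [ 0.5  0.4 -0.5] gap 0.0498 tcp [0.575  0.257  0.0137] yaw 10.01 q6 1.689
```

arm_command(rows=[{"rot": [0, 0, 0], "delta_pos": [0, 0, 0.1], "fingers": 0.8}, {"rot": [0, 0, 0], "delta_pos": [0, 0, 0], "fingers": 0.8}])

```text
clock: 24.65
tcp_pos: [0.5749, 0.257, 0.0116]
orientation: [-0.0, 0.643, 0.766, -0.0]
wrist_force: [-0.4, 0.2, -1.2]
finger_gap: 0.0497
```

```bash
python3 s.py
```

```text
24.65 T [0.01 0.01 0.05] F [-0.4  0.2 -1.2] gap 0.0497 tcp [0.5749 0.257  0.0116] yaw 10.01 q6 1.689
```

arm_command(rows=[{"rot": [0, 0, 0], "delta_pos": [0, 0, 0.06], "fingers": 0.8}, {"rot": [0, 0, 0], "delta_pos": [0, 0, 0], "fingers": 0.8}, {"rot": [0, 0, 0], "delta_pos": [0, 0, 0], "fingers": 0.35}, {"rot": [0, 0, 0], "delta_pos": [0, 0, 0], "fingers": 0.25}, {"rot": [0, 0, 0], "delta_pos": [0, 0, 0], "fingers": 0.25}, {"rot": [0, 0, 0], "delta_pos": [0, 0, 0], "fingers": 0.25}, {"rot": [0, 0, 0], "delta_pos": [0, 0, -0.5], "fingers": 0.25}, {"rot": [0, 0, 0], "delta_pos": [0, 0, -1], "fingers": 0.25}, {"rot": [0, 0, 0], "delta_pos": [0, 0, -1], "fingers": 0.25}, {"rot": [0, 0, 0], "delta_pos": [0, 0, -1], "fingers": 0.25}, {"rot": [0, 0, 0], "delta_pos": [0, 0, -1], "fingers": 0.25}, {"rot": [0, 0, 0], "delta_pos": [0, 0, -1], "fingers": 0.25}, {"rot": [0, 0, 0], "delta_pos": [0, 0, -1], "fingers": 0.25}, {"rot": [0, 0, 0], "delta_pos": [0, 0, -1], "fingers": 0.25}, {"rot": [0, 0, 0], "delta_pos": [0, 0, -1], "fingers": 0.25}, {"rot": [0, 0, 0], "delta_pos": [0, 0, -1], "fingers": 0.25}, {"rot": [0, 0, 0], "delta_pos": [0, 0, -1], "fingers": 0.25}])

```text
clock: 26.35
tcp_pos: [0.5749, 0.257, 0.2222]
orientation: [0.0, 0.643, 0.766, 0.0]
wrist_force: [0.2, 0.3, -0.0]
finger_gap: 0.0638
```

arm_command(rows=[{"rot": [0, 0, 0], "delta_pos": [1, -1, 0], "fingers": 0.25}, {"rot": [0, 0, 0], "delta_pos": [1, -1, 0], "fingers": 0.25}, {"rot": [0, 0, 0], "delta_pos": [1, -1, 0], "fingers": 0.25}, {"rot": [0, 0, 0], "delta_pos": [1, -1, 0], "fingers": 0.25}, {"rot": [0, 0, 0], "delta_pos": [1, -1, 0], "fingers": 0.25}, {"rot": [0, 0, 0], "delta_pos": [1, -1, 0], "fingers": 0.25}, {"rot": [0, 0, 0], "delta_pos": [1, -1, 0], "fingers": 0.25}, {"rot": [0, 0, 0], "delta_pos": [1, -1, 0], "fingers": 0.25}, {"rot": [0, 0, 0], "delta_pos": [1, -1, 0], "fingers": 0.25}, {"rot": [0, 0, 0], "delta_pos": [1, -1, 0], "fingers": 0.25}, {"rot": [0, 0, 0], "delta_pos": [0, 0, 0], "fingers": 0.25}])

```text
clock: 27.45
tcp_pos: [0.3407, 0.4206, 0.2215]
orientation: [-0.0, 0.641, 0.767, 0.0]
wrist_force: [0.7, -0.6, 0.2]
finger_gap: 0.0641
```

```bash
python3 s.py
python3 - <<'E'
from h import *
p,d=env.read_camera("top");b,e=env.read_camera("side");W=cloud("top",d);z=W[...,2];S=cloud("side",e)
def at(C,dd,c,r,a,b):return np.nonzero((np.hypot(C[...,0]-c[0],C[...,1]-c[1])<r)&(dd>0)&(C[...,2]>a)&(C[...,2]<b))
def rep(n,c,r,a,b,h):
    v,u=at(W,d,c,r,a,b);print(n,len(v),rect(ray("top",np.c_[u,v],h)) if len(v)>5 else "",np.median(z[v,u]).round(4) if len(v) else "")
    q=W[v,u]
    if len(v)>20:print("  slope",np.linalg.lstsq(np.c_[q[:,:2],np.ones(len(q))],q[:,2],rcond=None)[0][:2].round(3))
rep("carton",(.575,.257),.062,.035,.056,.046)
rep("flat",(.477,.241),.065,.018,.033,.027)
rep("rim",(.539,.25),.18,.08,.097,.089)
rep("box",(.527,-.23),.15,.077,.09,.083)
rep("lid",(.546,.004),.115,.015,.036,.026)
rep("bottle",(.676,-.025),.05,.04,.09,.076)
rep("tape",(.397,.003),.06,.01,.03,.019)
cv2.imwrite("pics/end.png",np.hstack([cv2.resize(p[150:330,110:480],(500,243)),b[180:423,230:450]]))
E
```

```text
27.45 T [-0.02 -0.    0.03] F [ 0.7 -0.6  0.2] gap 0.0641 tcp [0.3407 0.4206 0.2215] yaw 10.23 q6 2.133
carton 567 (array([574., 252.]), array([ 52., 102.]), 10.1) 0.0464
  slope [0.02  0.003]
flat 673 (array([470., 240.]), array([ 75., 102.]), 10.0) 0.0272
  slope [0.019 0.009]
rim 1356 (array([538., 249.]), array([266., 196.]), 10.4) 0.089
  slope [-0.    -0.001]
box 608 (array([ 528., -230.]), array([180., 170.]), 8.2) 0.0837
  slope [0.002 0.   ]
lid 1964 (array([530.,   3.]), array([150., 198.]), 88.7) 0.0266
  slope [ 0.002 -0.   ]
bottle 178 (array([676., -25.]), array([46., 42.]), 0.5) 0.0762
  slope [0.374 0.027]
tape 401 (array([397.,   3.]), array([80., 82.]), 63.8) 0.0193
  slope [-0.001  0.007]
```

View pics/end.png

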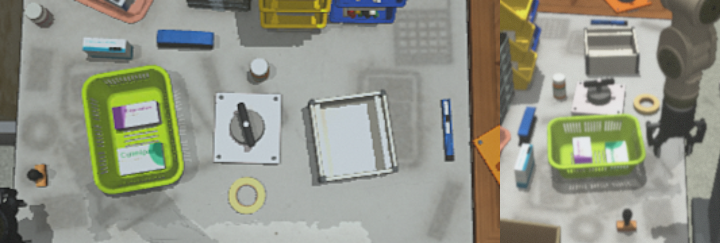

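All is as wanted: the lid lies flat with the handle up, the carton is flat beside the other one in the basket, the box is empty and nothing else has moved. Handing in.

```bash
python3 -c "
from workcell import env
print(env.hand_in())"
```

```text
the job is handed in; nothing more can be done
None
```

The job is done and handed in at 27.5 s of the 72 s allowed. The hand-in gives no verdict, so the results below rest on my own last checks.

- **Lock:** the handle gave clockwise, at 0.10–0.17 N m. I turned it about 74°, then lifted the lid off by the handle and set it down between the bottle and the tape.
- **Lid:** it lies flat with the handle up. Its top measures 26.6 mm above the table, against 26 mm expected, and it shows no tilt.
- **Carton:** it lies flat in the free half of the basket, the same way up. Its top is at 46 mm, as expected, with a slope of about 0.02 rad. It is 36 mm from the basket's middle.
- **Left in place:** the box measures within 1 mm and 0.1° of its start, and the basket within about 1–2 mm. Bottle and tape show no change. Stamp, knife, stapler and tall carton look unmoved in the last picture, but I did not measure them.
- **Disagreements:** the last fits for the flat carton and the lid came out too long (75 mm instead of 60, and 198 mm instead of 160). I put this down to stray pixels beside them, since their heights, yaws and the picture agree. While turning the handle, the side force grew to about 8 N and the downward push to about 12 N, so I eased off before lifting.

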